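# Zero the grinder and set it four clicks open

### The job

Set the grind on the coffee grinder: turn the black dial on its top clockwise until you feel the burrs touch, without forcing it past that, then back it off (counter-clockwise) exactly four clicks and let go. Leave the mug, the canister and the teaspoon where they are.

Things in the scene. Friction and masses are not known exactly. Their poses are not given: they have to be found in the camera images.
- grinder: The grinder, fixed to the range top: a grey rounded box 110 mm deep (x) by 116 mm wide (y) by 112 mm high with a steel top plate, black drawer front on its -x side. Origin: centre of its underside; z up.
- dial: Black grind dial on the grinder's top: a skirt 58 mm across, 9 mm high, with an upright bar grip 50 mm long (along the dial's x), 14 mm thick (y), its top 34 mm above this origin; a red line marks the bar's -x end. Origin: on the turning axis under the skirt, 115 mm above the grinder's underside. It turns about the vertical only; clockwise from above closes the burrs. It has no scale.
- dial_grip (a point): On the dial's axis at mid height of the bar grip (bar: 13 mm above to 12 mm below); axes as the dial's. Clicks lie 20 degrees (0.349 rad) apart, marked by white notches round the dial; leaving a click takes up to 0.11 N m; let go, it settles in the nearest click. It starts at rest one to four clicks open (unknown how many; its angle to the housing tells nothing); it can open eight.
- burr_face (a point): A point on the moving burr, hidden inside the housing. It moves only 0.1 mm per click, along the grinder's x (+x = open), far less than a measured pose can show. Forcing the dial 0.2 rad past touching spoils the burrs.
- burr_seat (a point): Where burr_face lies when the burrs just touch (inside the housing, fixed to the grinder, axes as the grinder's). Touching is itself a click position; turned further, the dial meets a springy stop: about 0.2 N m at 0.03 rad past touching, 0.3 at 0.05, 0.4 at 0.065, 0.6 at 0.1, 0.8 at 0.16. Let go there, the dial springs back to the touching click.
- mug: Blue and white mug, 80 mm across, 117 mm with its handle, 102 mm high; a bystander beside the grinder. Origin: underside.
- canister: Dark blue lidded canister, 87 mm across and 105 mm high; a bystander beside the grinder. Origin: underside.
- teaspoon: Steel teaspoon, 130 x 26 x 11 mm, lying on the range top; a bystander.

How it is judged:
By the outcome, as a careful person would: the job done as asked, in the order asked, and still so for the second after the job is handed in, with the robot touching nothing.
It also fails if it takes over 67 s, if anything falls off the work surface, if the arm or the gripper's body presses on something with over 40 N, if the wrist force passes 120 N, or if a joint passes its speed limit or range.

### The arm

A 6-joint arm with a two-finger parallel gripper is mounted at the origin on a cart in front of the work surface, level with it; the furniture and walls round the work are solid. World frame = base frame: x ahead of the robot, y to its left, z up, the work surface at z = 0. Lengths are in m, angles in degrees, forces in N, time in s.
With the tool pointing down it reaches from about 0.375 to 0.825 m from the base axis. Payload 5.5 kg.
Tool frame: the origin (TCP) lies at the very end of the fingers, on their centre line; the grasp point (between the pads) lies 19 mm behind it; z points along the fingers, y is the line along which they close (so a half turn about z gives the same grasp; the last joint's range is limited). The gripper opens to 85 mm and grips with 20 to 120 N. Pads are 22 mm wide; open, the fingers measure 114 mm over their backs; the gripper's body (76 mm by 85 mm) begins 54 mm behind the grasp point. The pads swing forward as they close: fully open they stand 13 mm farther back than shut.
Start: joints at [-69.672, 17.962, -2.699, 69.339, 0, 90], TCP at [0.208, -0.563, 0.231] pointing down, gripper open.
Joint ranges: [-152.73, 152.73], [-39.44, 99.34], [-58.76, 71.6], [-118.89, 123.64], [-81.53, 83.1], [-180, 180]. Speed limits (degrees/s): [136.94, 136.94, 172.46, 180, 180, 180].

### API

Orientations are given as a 3x3 rotation matrix whose columns are the frame's x, y, z axes.
In Python, from bench import bot gives the robot as it stands. The module is installed in compiled form; this text tells all that it offers. Calls block until the motion is done:
- bot.move_to(position, orientation): joint-space move of the TCP to a pose.
- bot.movel(position, ori=None, vel=0.15, stop_force=None): straight line of the TCP; ori=None keeps the orientation; vel is the mean speed in m/s. With stop_force (N) it stops when the force on the tool has changed by that much, and returns True; else False.
- bot.move_j(angles): joint-space move.
- bot.open() and bot.close(force=None): open the fingers fully, or close them until they stop; force is the grip in N (None keeps the last).
- bot.hold(seconds).
- bot.inverse_kinematics(position, orientation): joint angles nearest the present ones, or None.
- bot.get_state(): the state.
- bot.camera(name): name is "side" or "top" or "wrist"; returns a dict with "color" (480x640x3 uint8, red, green, blue), "depth" (480x640 float32, m along the optical axis (not along the pixel's ray), 0 where there is no reading), "fov_y" (degrees; the focal length in pixels is half the picture's height over the tangent of half this angle, whatever the lens; pixels are square), "cx", "cy" (the principal point, pixels), "R" (3x3) and "t" (3): a world point X has camera coordinates R X + t. Camera axes: x right, y down, z forward; pixel columns grow to the right and rows downward; lengths in m; the calibration is good to about 2 mm. A picture is of the moment at which its call begins.
A pose or a line that the arm cannot do raises bot.PlanningError and nothing moves.
- bot.close_job(): hands the job in; it is judged then, once.
The state is a dict: "clock": time; "q": joint angles; "qd": joint speeds; "effort": joint torques, N m; "tool_pos": TCP position; "tool_rot": TCP orientation; "wrist_force": force on the tool from outside, world axes, zero at the start; "moment": the same for the moment, N m; "grip_width": opening from 0.0 (shut) to 1.0 (fully open); "gripper_force": force on a finger pad.
Only numpy, scipy, OpenCV 4.12 (cv2) and the standard library are available. Lean on these libraries where they do the work, as an engineer would, in place of code of your own. Each camera call takes 0.05 s, during which the arm holds its last target. There are 200 camera calls.

## Working session

There is one attempt and no reset: what is moved stays moved. The work goes in short steps, each a Python script; the robot and the scene stay as the last script left them, time stands still between calls to the robot, and variables do not carry over. Pictures are saved under pics/ and viewed, at most 10 in all, crops included, and the job is handed in when it is done.

```bash
mkdir -p pics; python3 - <<'E'
from bench import bot
import cv2,numpy as np
ims=[]
for n in("top","side"):
    c=bot.camera(n); np.savez(f"{n}.npz",**c)
    cv2.imwrite(f"pics/{n}.png",c["color"][...,::-1]); print(n,c["fov_y"],c["cx"],c["cy"],c["R"],c["t"])
s=bot.get_state();print(s)
E
```

```text
top 42.45277892582058 324.36754360956434 235.55740696424562 [[-0.01872642 -0.99981589 -0.00418425]
 [-0.9914298   0.01911021 -0.12923529]
 [ 0.12929145  0.00172828 -0.99160513]] [-0.03504368  0.57788783  1.13539949]
side 57.87640903040077 314.74508423747164 246.77640992671448 [[-0.94957989 -0.31274855 -0.02205387]
 [-0.14756156  0.50787929 -0.84869559]
 [ 0.27662902 -0.80264996 -0.52842163]] [0.5119658  0.18507125 0.84605846]
{'clock': 0.1, 'q': array([-6.96719428e+01,  1.80006054e+01, -2.74828345e+00,  6.93388316e+01,
        8.09269700e-04,  9.00008345e+01]), 'qd': array([-0.03875531,  0.00707399,  0.22180946, -0.08074148, -0.05447478,
        0.05266623]), 'effort': array([ 3.60868898e-04, -5.40767026e+01,  3.40539300e+01,  1.12211637e-02,
        1.39393606e-05,  1.48733966e-05]), 'tool_pos': array([ 0.20826393, -0.56215091,  0.23051754]), 'tool_rot': array([[ 9.37723998e-01,  3.47380820e-01, -5.18619882e-04],
       [ 3.47381207e-01, -9.37722892e-01,  1.44056266e-03],
       [ 1.41021043e-05, -1.53100898e-03, -9.99998828e-01]]), 'wrist_force': array([ 0.4723542 , -0.86070393,  0.32984506]), 'moment': array([0.00860218, 0.02430453, 0.0089454 ]), 'gripper_force': 0.0, 'grip_width': 1.0009077557259327}
```

View pics/top.png

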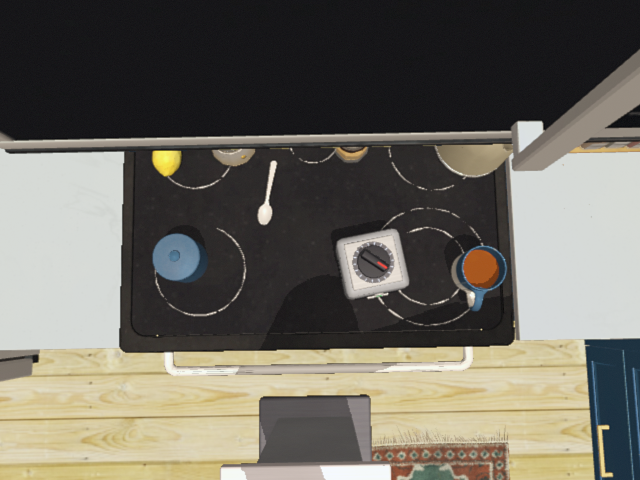

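View pics/side.png

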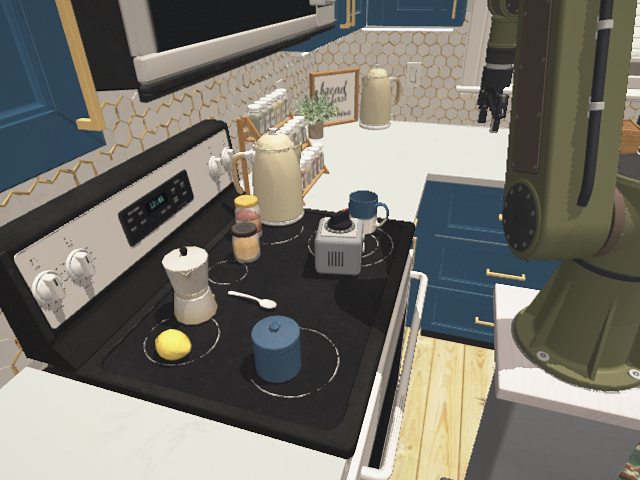

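```bash
cat >h.py <<'E'
from bench import bot
import numpy as np,cv2
def f(c): return 240/np.tan(np.radians(float(c["fov_y"]))/2)
def ray(c,uv,z):
    uv=np.atleast_2d(uv).astype(float); k=f(c)
    d=np.c_[(uv[:,0]-c["cx"])/k,(uv[:,1]-c["cy"])/k,np.ones(len(uv))]@c["R"]
    o=-c["R"].T@c["t"]; return o+d*((z-o[2])/d[:,2])[:,None]
def pts(c):
    v,u=np.mgrid[:480,:640];D=c["depth"];k=f(c)
    return (np.dstack([(u-c["cx"])/k*D,(v-c["cy"])/k*D,D])-c["t"])@c["R"]
def down(a): # tool y axis at world angle a (deg)+90, x at a
    r=np.radians(a);x=np.array([np.cos(r),np.sin(r),0]);z=np.array([0,0,-1.]);return np.c_[x,np.cross(z,x),z]
def mz(n=10):
    m=[]
    for _ in range(n): bot.hold(0.01);m.append(bot.get_state()["moment"][2])
    return np.mean(m)
def dial(c,z0=.138,zs=.124,guess=None):
    "skirt/bar pixels: bar by depth, red by colour"
    P=pts(c);I=c["color"].astype(int);ok=c["depth"]>0
    near=ok&(np.hypot(P[...,0]-guess[0],P[...,1]-guess[1])<.032)
    bar=near&(P[...,2]>z0)&(P[...,2]<.156)
    red=near&(I[...,0]>120)&(I[...,1]<80)&(I[...,2]<80)
    uv=lambda m:np.argwhere(m)[:,::-1]
    X=ray(c,uv(bar),.149)[:,:2];R=ray(c,uv(red),.149)[:,:2]
    (cx,cy),(w,h),a=cv2.minAreaRect((X*1000).astype(np.float32))
    mu=X.mean(0);e=np.linalg.svd(X-mu,full_matrices=False)[2][0]
    if e@(R.mean(0)-mu)>0:e=-e
    return mu,(cx,cy,w,h),np.degrees(np.arctan2(e[1],e[0])),R.mean(0),len(X),len(R)
E
python3 - <<'E'
from h import *
c=dict(np.load("top.npz"))
print(f(c)); P=pts(c)
print(P[263,375],P[250,360],P[200,300],P[40,300],P[143,300])
g=P[263,375][:2]
print(dial(c,guess=g))
I=c["color"];cv2.imwrite("pics/topz.png",cv2.resize(I[220:310,325:421,::-1],None,fx=6,fy=6,interpolation=cv2.INTER_CUBIC))
E
```

```text
617.9126568843263
[ 0.51377224 -0.13171836  0.14832167] [ 0.54033464 -0.10870723  0.11258113] [ 0.65427231  0.00094411 -0.00298147] [ 0.62095806 -0.0325792   0.7817277 ] [ 0.62208668 -0.02101342  0.51426057]
(array([ 0.51855056, -0.13052039]), (518.2938842773438, -130.52139282226562, 49.50539016723633, 14.790687561035156), np.float64(55.780504474528925), array([ 0.51046262, -0.14541884]), 249, 16)
```

View pics/topz.png

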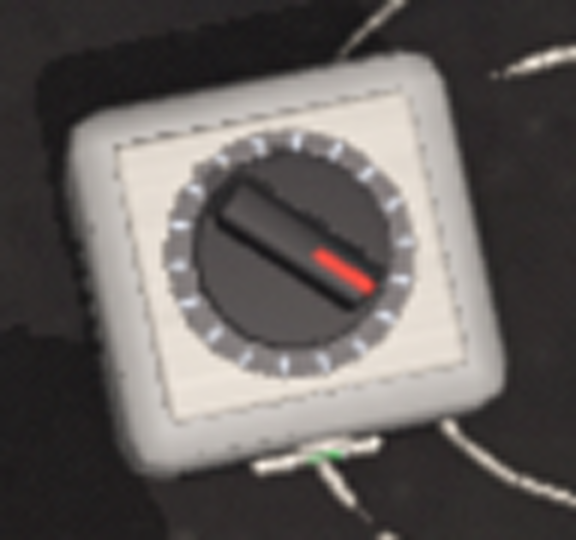

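The zoomed top view shows the black dial centred near (290,252) in the crop, with the bar from (235,195) to (360,290) and the red mark at its lower right. The bar heading is about 56° and its centre is about (0.518, -0.131). I'll hover over it and check with the wrist camera.

```bash
python3 - <<'E'
from h import *
p=[.518,-.1305,.26]
for a in(56,-124): print(a,bot.inverse_kinematics(p,down(a)))
bot.move_to(p,down(-124)); s=bot.get_state();print(s["q"],s["tool_pos"],s["clock"])
c=bot.camera("wrist");np.savez("w1.npz",**c);cv2.imwrite("pics/w1.png",c["color"][...,::-1])
try: print(dial(c,guess=p[:2]))
except Exception as e: print(e)
c=bot.camera("top")
try: print(dial(c,guess=p[:2]))
except Exception as e: print(e)
E
```

```text
56 [-14.14029925  10.26565296  -8.88148465  70.85286239   0.
 109.85970075]
-124 [-14.14029925  10.26565296  -8.88148465  70.85286239   0.
 -70.14029925]
[-1.41766098e+01  1.02695951e+01 -8.87855724e+00  7.08496661e+01
 -7.92936904e-03 -7.01191213e+01] [ 0.51795608 -0.13088531  0.25998579] 2.475
(array([ 0.51652236, -0.13178487]), (516.4927368164062, -131.4917449951172, 50.21360778808594, 13.673479080200195), np.float64(55.6722027290817), array([ 0.50931774, -0.14192105]), 1240, 156)
index 0 is out of bounds for axis 0 with size 0h.py:26: RuntimeWarning: Mean of empty slice.
  mu=X.mean(0);e=np.linalg.svd(X-mu,full_matrices=False)[2][0]
  ret = um.true_divide(
```

View pics/w1.png

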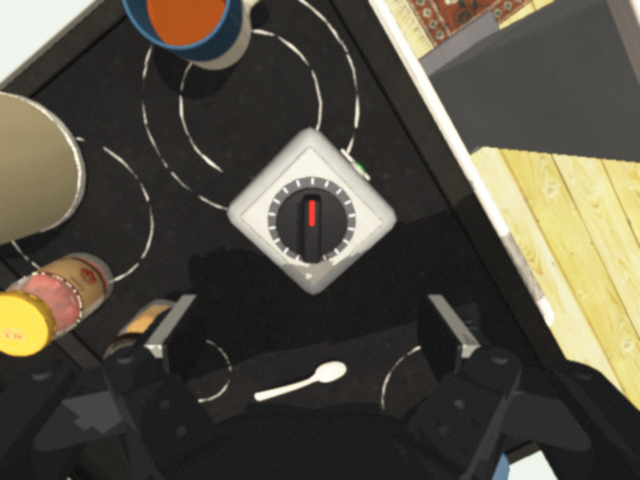

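The wrist view shows the dial at (312,225), with its bar lined up with the fingers, the red mark at (312,213) and clear space around it. Next I go down and grip.

```bash
python3 - <<'E'
from h import *
A=-124.3
print(bot.movel([.5172,-.131,.17],down(A),vel=.08))
bot.hold(.2);s0=bot.get_state();print(s0["wrist_force"],s0["moment"])
print(bot.movel([.5172,-.131,.129],vel=.04,stop_force=6))
s=bot.get_state();print(s["tool_pos"],s["wrist_force"],s["clock"])
bot.close(60);bot.hold(.3)
s=bot.get_state()
for k in("tool_pos","q","wrist_force","moment","grip_width","gripper_force","clock"):print(k,s[k])
print(mz())
E
```

```text
False
[-0.52704028 -0.82180202 -0.98495071] [ 0.08100601 -0.00833802 -0.0272816 ]
False
[ 0.51743966 -0.13107364  0.12929425] [-1.38706092 -0.00404345  0.49651167] 5.225
tool_pos [ 0.51771727 -0.13132221  0.12933047]
q [-1.42188179e+01  1.45652947e+01 -2.10722529e+01  5.42985378e+01
 -2.32735337e-02 -6.99115437e+01]
wrist_force [ 2.52217761 -1.09671926  2.6942534 ]
moment [-0.45567898 -0.4019906   0.01163284]
grip_width 0.1450244534618164
gripper_force 60.7432097196579
clock 6.1833
0.00302016501689134
```

```bash
python3 - <<'E'
from h import *
import json
q0=np.array(bot.get_state()["q"]);t0=bot.get_state()["clock"]
log=[]
for i in range(1,88):
    q=q0.copy();q[5]+=i;bot.move_j(q);m=mz(4)
    if m>.13: m=mz(10)
    s=bot.get_state();log.append((i,round(s["q"][5]-q0[5],2),round(m,3)))
    if m>.17 or s["clock"]-t0>30:break
json.dump(dict(q0=list(q0),log=log),open("log.json","w"))
print(*log[::1]);print(s["clock"],s["clock"]-t0,s["wrist_force"],s["tool_pos"],s["tool_rot"][:,0],s["q"])
E
```

```text
(1, np.float64(1.0), np.float64(-0.014)) (2, np.float64(1.99), np.float64(0.05)) (3, np.float64(2.99), np.float64(0.053)) (4, np.float64(3.99), np.float64(0.09)) (5, np.float64(4.99), np.float64(0.076)) (6, np.float64(5.99), np.float64(0.049)) (7, np.float64(6.99), np.float64(0.079)) (8, np.float64(7.99), np.float64(0.068)) (9, np.float64(8.99), np.float64(0.025)) (10, np.float64(9.99), np.float64(-0.001)) (11, np.float64(11.0), np.float64(-0.045)) (12, np.float64(12.01), np.float64(-0.072)) (13, np.float64(13.01), np.float64(-0.058)) (14, np.float64(14.01), np.float64(-0.083)) (15, np.float64(15.01), np.float64(-0.105)) (16, np.float64(16.01), np.float64(-0.068)) (17, np.float64(17.01), np.float64(-0.084)) (18, np.float64(18.01), np.float64(-0.072)) (19, np.float64(19.01), np.float64(-0.05)) (20, np.float64(20.0), np.float64(-0.042)) (21, np.float64(21.0), np.float64(-0.012)) (22, np.float64(22.0), np.float64(0.02)) (23, np.float64(22.99), np.float64(0.054)) (24, np.float64(23.99), np.float64(0.059)) (25, np.float64(24.99), np.float64(0.053)) (26, np.float64(25.99), np.float64(0.09)
[... 1201 characters left out ...]
.079)) (55, np.float64(55.01), np.float64(-0.088)) (56, np.float64(56.01), np.float64(-0.082)) (57, np.float64(57.01), np.float64(-0.076)) (58, np.float64(58.01), np.float64(-0.07)) (59, np.float64(59.0), np.float64(-0.05)) (60, np.float64(60.0), np.float64(-0.02)) (61, np.float64(61.0), np.float64(-0.004)) (62, np.float64(61.99), np.float64(0.059)) (63, np.float64(62.99), np.float64(0.059)) (64, np.float64(63.98), np.float64(0.156)) (65, np.float64(64.98), np.float64(0.22))
24.85 18.5833 [-3.44119498  4.92922684  7.83536177] [ 0.51708669 -0.12966158  0.12926646] [-9.87039066e-01  1.60479814e-01  3.34045803e-04] [-14.17209357  14.5444606  -21.10911991  54.37887879   0.15336317
  -4.93736306]
```

Detents show at 20, 40 and 60°, and at 64–65° the torque rises well above the 0.09 N m detent level. I'll go one more degree to confirm this is the burr stop, then back off to four clicks open, which is 20° counter-clockwise of the start.

```bash
python3 - <<'E'
from h import *
import json
q0=np.array(json.load(open("log.json"))["q0"])
def go(i,n=4):
    q=q0.copy();q[5]+=i;bot.move_j(q);m=mz(n);s=bot.get_state();return (i,round(float(m),3),round(float(s["q"][5]-q0[5]),2))
r=go(66,10);print(r)
if r[1]>.2:
    print([go(i) for i in list(range(64,-20,-3))+[-20]])
    s=bot.get_state();print(mz(10),s["tool_pos"],s["clock"],s["gripper_force"],s["grip_width"])
E
```

```text
(66, 0.238, 65.97)
[(64, 0.209, 63.98), (61, 0.034, 60.99), (58, -0.032, 58.0), (55, -0.047, 55.0), (52, -0.025, 52.0), (49, 0.07, 48.99), (46, 0.112, 45.98), (43, 0.068, 42.99), (40, -0.006, 39.99), (37, -0.068, 37.0), (34, -0.074, 34.0), (31, 0.024, 31.0), (28, 0.067, 27.99), (25, 0.108, 24.98), (22, 0.069, 21.99), (19, -0.039, 19.0), (16, -0.106, 16.01), (13, -0.025, 13.0), (10, 0.052, 10.07), (7, 0.064, 7.11), (4, 0.067, 4.12), (1, -0.003, 1.12), (-2, -0.044, -1.87), (-5, -0.085, -4.87), (-8, -0.056, -7.88), (-11, 0.042, -10.88), (-14, 0.098, -13.88), (-17, 0.046, -16.88), (-20, 0.029, -19.9)]
-0.01205537519822865 [ 0.51826375 -0.13160092  0.12935877] 33.4 60.15218675136566 0.14681590781668688
```

```bash
python3 - <<'E'
from h import *
p=bot.get_state()["tool_pos"]
bot.open();bot.hold(.2)
bot.movel([p[0],p[1],.26],vel=.1);bot.hold(.3)
c=bot.camera("wrist");print(dial(c,guess=[.517,-.131]),bot.get_state()["clock"])
cv2.imwrite("pics/w2.png",c["color"][...,::-1])
E
```

```text
(array([ 0.51732057, -0.13207093]), (517.4486694335938, -131.73133850097656, 50.17950439453125, 13.503148078918457), np.float64(75.71646290314382), array([ 0.51376242, -0.14429343]), 1243, 165) 36.1917
```

View pics/w2.png

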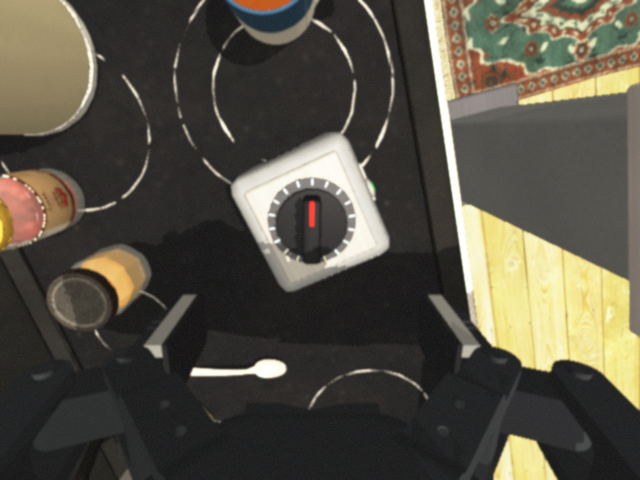

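The dial is at (312,225) and now reads 75.7°, exactly one click counter-clockwise of its start. Touching was three clicks clockwise of the start, so it now sits four clicks open. The gripper is clear of it.

```bash
python3 -c "
from bench import bot
print(bot.close_job())"
```

```text
the job is handed in; nothing more can be done
None
```

The dial was turned clockwise three clicks until the burrs touched (about 0.24 N m felt), backed off exactly four clicks and released; the mug, canister and teaspoon were not touched, and the job is handed in.

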